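# Run a fingertip along the tube row, pressing the stoppers home

### The job

The five stoppers in the longer tube rack are standing proud. Run a fingertip along the row, from the end with the upright end plate to the other end, gently pressing each stopper straight down in turn until it is fully home on its tube. Do not pick up or pull out any tube, and leave everything else on the bench where it stands.

Things in the scene. Friction and masses are not known exactly. Their poses are not given: they have to be found in the camera images.
- rack: The rack of five: a white plastic block standing fixed on the bench, 44 x 230 x 60 mm, with a single row of five tubes along its own y axis. Origin: centre of its underside, z up. At its +y end (the 'tab end') an upright bare steel end plate, 44 mm wide and 5 mm thick, rises 36 mm above the block's top (to 96 mm above the bench). It may stand at any yaw, left or right of the middle of the bench.
- stopper1_top (a point): Centre of the flat top of stopper 1 (counted from the tab end; next to the tab end), at y = 76 mm in the rack's frame; moving with it. Black push-in stopper: rim 19 mm across and 5 mm high, on it a springy rubber top 17 mm across and 6 mm high that yields 1 mm per 4 N (at most 4.5 mm). Top 116 mm above the bench when home, 122 to 125 mm at the start.
- stopper1 (a joint): How far stopper 1 has been pushed in, in m: 0 = 9 mm proud, 0.009 = fully home (rim down on the tube's rim, a firm stop). It starts between 0 and 0.003, slides straight down against about 4 N of friction and stays where it is left.
- stopper2_top (a point): Centre of the flat top of stopper 2 from the tab end, at y = 38 mm in the rack's frame; same stopper as stopper 1.
- stopper2 (a joint): The same for stopper 2.
- stopper3_top (a point): Centre of the flat top of stopper 3 from the tab end, at y = 0 mm in the rack's frame; same stopper as stopper 1.
- stopper3 (a joint): The same for stopper 3.
- stopper4_top (a point): Centre of the flat top of stopper 4 from the tab end, at y = -38 mm in the rack's frame; same stopper as stopper 1.
- stopper4 (a joint): The same for stopper 4.
- stopper5_top (a point): Centre of the flat top of stopper 5 from the tab end; at the end far from the tab, at y = -76 mm in the rack's frame; same stopper as stopper 1.
- stopper5 (a joint): The same for stopper 5.
- tube1: Tube 1, the loose tube that carries stopper 1: clear, 16 mm across, 95 mm long, white label, standing upright in a 50 mm deep hole of the rack of five; neighbours are 38 mm apart. Origin: centre of its underside, 10 mm above the bench. z up.
- tube2: Tube 2, carrying stopper 2; as tube 1.
- tube3: Tube 3, carrying stopper 3; as tube 1.
- tube4: Tube 4, carrying stopper 4; as tube 1.
- tube5: Tube 5, carrying stopper 5; as tube 1.
- other_rack: Bystander: a shorter white rack fixed on the bench, 44 x 140 x 60 mm, without an end plate, holding three tubes whose stoppers are already home. Origin: centre of its underside; row along its own y.
- spare1: Bystander: loose stoppered tube in the rack of three, 106 mm long, top 116 mm above the bench, at y = 38 mm in that rack's frame. Origin: centre of its underside.
- spare2: Bystander: loose stoppered tube in the rack of three, 106 mm long, top 116 mm above the bench, at y = 0 mm in that rack's frame. Origin: centre of its underside.
- spare3: Bystander: loose stoppered tube in the rack of three, 106 mm long, top 116 mm above the bench, at y = -38 mm in that rack's frame. Origin: centre of its underside.
- marker: Bystander: loose white marker pen with a black cap, lying flat between the racks, 130 mm long along its x, 13 mm thick. Origin: on the bench under its middle.
- jar: Bystander: small white jar, 38 mm across, 45 mm high, standing on the robot's side of the racks. Origin: centre of its underside.
- beaker: Bystander: open glass beaker, 68 mm across, 85 mm high, beyond the racks. Origin: centre of its underside.
- reagent_bottle: Bystander: amber bottle with white cap, 60 mm across, 130 mm high, beyond the racks. Origin: centre of its underside.

How it is judged (in metres and radians):
On the way, in this order (a step that is already met when the one before it is completed fails the run):
1. stopper 1, counted from the tab end, is pressed home while the later ones still stand proud (value of joint stopper1 above 0.0072 m), for 0.1 s.
2. stopper 2, counted from the tab end, is pressed home while the later ones still stand proud (value of joint stopper2 above 0.0072 m), for 0.1 s.
3. stopper 3, counted from the tab end, is pressed home while the later ones still stand proud (value of joint stopper3 above 0.0072 m), for 0.1 s.
4. stopper 4, counted from the tab end, is pressed home while the later ones still stand proud (value of joint stopper4 above 0.0072 m), for 0.1 s.
5. stopper 5, counted from the tab end, is pressed home (value of joint stopper5 above 0.0072 m), for 0.1 s.
At the end, for the whole second after the job is handed in: All five stoppers of the longer rack are home to within 1.8 mm, and the five tubes stand upright (within 0.1 rad), at rest and fully down in their holes (within 4 mm) (value of joint each of stopper1, stopper2, stopper3, stopper4, stopper5 above 0.0072 m and height (world z) of each of tube1, tube2, tube3, tube4, tube5 below 0.014 m and angle between each of tube1, tube2, tube3, tube4, tube5's own z axis and vertical below 0.1 rad and linear speed of each of tube1, tube2, tube3, tube4, tube5 below 0.02 m/s); the robot touches nothing.
It fails at once if a tube of the row is lifted or pulled up (more than 10 mm) (height (world z) of any of tube1, tube2, tube3, tube4, tube5 above 0.02 m).
It fails at once if a stopper or tube of the row is hit or pressed with more than 40 N (contact force between the fingers and tube1 above 40 N or contact force between the fingers and tube2 above 40 N or contact force between the fingers and tube3 above 40 N or contact force between the fingers and tube4 above 40 N or contact force between the fingers and tube5 above 40 N).
It fails at once if a tube of the other rack is moved by more than 10 mm (distance of any of spare1, spare2, spare3 from where it was at the start of the episode above 0.01 m).
It fails at once if another thing on the bench is moved by more than 15 mm (distance of any of marker, jar, beaker, reagent_bottle from where it was at the start of the episode above 0.015 m).
It also fails if it takes over 40 s, if anything falls off the work surface, if the arm or the gripper's body presses on something with over 40 N, if the wrist force passes 120 N, or if a joint passes its speed limit or range.

### The arm

A 6-joint arm with a two-finger parallel gripper is mounted at the origin on the work surface. World frame = base frame: x ahead of the robot, y to its left, z up, the work surface at z = 0. Lengths are in mm, angles in rad, forces in N, time in s.
With the tool pointing down it reaches from about 325 to 1000 mm from the base axis. Payload 5.1 kg.
Tool frame: the origin (TCP) lies midway between the tips of the shut fingers; the grasp point (between the pads) lies 19 mm behind it; z points along the fingers, y is the line along which they close (so a half turn about z gives the same grasp; the last joint's range is limited). The gripper opens to 85 mm and grips with 20 to 120 N. Pads are 22 mm wide; open, the fingers measure 114 mm over their backs; the gripper's body (76 mm by 85 mm) begins 54 mm behind the grasp point. The pads swing forward as they close: fully open they stand 13 mm farther back than shut.
Start: joints at [-1.34, 0.124, 1.65, -0, 1.367, -0.083], TCP at [200.606, -618.257, 231.322] pointing down, gripper open.
Joint ranges: [-2.61, 2.61], [-1.02, 2.33], [0.03, 2.71], [-1.35, 4.49], [0.32, 2.68], [-2.91, 2.91]. Speed limits (rad/s): [2.57, 2.57, 3.14, 3.14, 3.14, 3.14].

### API

Orientations are given as [roll, pitch, yaw] about the fixed x, y, z axes, in that order (R = Rz(yaw) Ry(pitch) Rx(roll)).
In Python, from plant import bot gives the robot as it stands.
- The arm moves only by the tool carry_out, never from a script. Its argument "plan" is a list of rows, each a list of 5 numbers: the shift along the tool's x, y, z in cm, then the turn about the tool's z in rad, then the closure, from -1 (fully open) to 1 (shut). In form: [[x, y, z, spin, claw], ...]. A call has 1 to 12 rows; each row shifts and turns the commanded pose from where the row before left it, along the tool's axes as they then stand; what a row does not reach is not made up. A row lasts 1/8 s, in which the tool goes at most 62.5 mm and 10.7 degrees, less where a joint would pass 70% of its speed; a pose out of reach is approached as far as the arm can. A call is refused whole if a number of a shift passes 6.25 or a number of a turn 0.188, either way. A call with a gripper value outside its range is refused whole. The fingers move at their own pace and stop on an object; "squeeze" is the grip in N (left out, the last holds). Time passes only in rows, so rows that do not move let the fingers close. It gives the time, the measured TCP pose, the force, the opening and the grip force at its end, in the units of the state.
- bot.observe(): the state, without advancing time (a new reading comes with each control period).
- bot.snapshot(name): name is "side" or "top"; returns the picture (420x560x3 uint8, red, green, blue); there is no depth.
- bot.calibration(name): a dict with "intrinsics" (3x3 intrinsics, pixels), "extrinsics" (4x4, takes a point from camera to world coordinates). Camera axes: x right, y down, z forward; pixel columns grow to the right and rows downward; lengths in mm; the calibration is good to about 2 mm. A picture is of the moment at which its call begins. calibration takes no time and is no camera call.
- bot.finish_job(): hands the job in; it is judged then, once.
The state is a dict: "t": time; "joint_positions": joint angles; "qvel": joint speeds; "joint_efforts": joint torques, N m; "tcp_pos": TCP position; "tcp_rot": TCP orientation; "force": force on the tool from outside, world axes, zero at the start; "moment": the same for the moment, N m; "gripper_width": finger opening in mm; "gripper_force": force on a finger pad.
Only numpy, scipy, OpenCV 4.12 (cv2) and the standard library are available. Lean on these libraries where they do the work, as an engineer would, in place of code of your own. Each camera call takes 0.05 s, during which the arm holds its last target. There are 200 camera calls.

## Working session

There is one attempt and no reset: what is moved stays moved. The work goes in short steps, Python scripts to look and compute and a tool call to move; the robot and the scene stay as the last step left them, time stands still between calls to the robot, and variables do not carry over. Pictures are saved under pics/ and viewed, at most 10 in all, crops included, and the job is handed in when it is done.

Besides the shell and the picture viewer there is one more tool, called after "Emit:" as name(argument=value, ...) on one line, values as JSON. carry_out: Moves the arm, as the interface text tells. Its arguments: {"type":"object","properties":{"plan":{"type":"array","items":{"type":"array","items":{"type":"number"}}},"squeeze":{"type":"number"}},"required":["plan"]}

```bash
mkdir -p pics; ls; python3 - <<'E'
from plant import bot
import cv2
for n in("top","side"):
    cv2.imwrite(f"pics/{n}0.png",bot.snapshot(n)[:,:,::-1])
    c=bot.calibration(n);print(c["intrinsics"],c["extrinsics"])
o=bot.observe();print(o)
E
```

```text
pics
[[462.62960737   0.         279.80467584]
 [  0.         462.62960737 215.2245219 ]
 [  0.           0.           1.        ]] [[-1.83596341e-02 -9.96515975e-01  8.13562224e-02  5.19172475e+02]
 [-9.99668138e-01  1.68251348e-02 -1.95071201e-02  6.13673198e+00]
 [ 1.80703274e-02 -8.16873669e-02 -9.96494173e-01  9.18200118e+02]
 [ 0.00000000e+00  0.00000000e+00  0.00000000e+00  1.00000000e+00]]
[[518.5347244    0.         281.09367533]
 [  0.         518.5347244  215.60713898]
 [  0.           0.           1.        ]] [[ 9.58758169e-01 -2.16055441e-01  1.84669486e-01  4.30419461e+02]
 [-2.84009696e-01 -7.03090186e-01  6.51922299e-01 -6.11826377e+02]
 [-1.10120568e-02 -6.77483754e-01 -7.35455299e-01  7.97203758e+02]
 [ 0.00000000e+00  0.00000000e+00  0.00000000e+00  1.00000000e+00]]
{'t': 0.1, 'joint_positions': array([-1.33957323e+00,  1.24472781e-01,  1.65149919e+00, -1.73462113e-05,
        1.36748518e+00, -8.25997744e-02]), 'qvel': array([ 0.00011932, -0.00033138, -0.00309597, -0.00167303,  0.00086032,
        0.00106691]), 'joint_efforts': array([ 2.99264038e-04, -4.24930930e+01, -3.66654325e+01, -1.66379482e-04,
        3.93409122e-03, -8.97793967e-06]), 'tcp_pos': array([ 200.49911612, -617.74650282,  230.177253  ]), 'tcp_rot': array([-3.13973311e+00, -1.36907759e-04,  3.13826262e-01]), 'force': array([-0.43676996,  0.59114225, -0.05928385]), 'moment': array([ 0.05193985, -0.02860814,  0.03661945]), 'gripper_force': 0.0, 'gripper_width': 85.59710958325266}
```

View pics/top0.png

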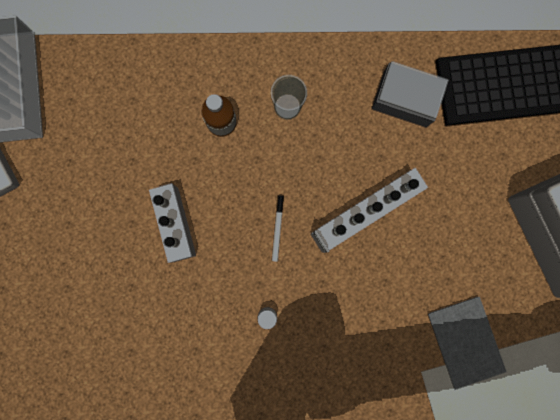

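View pics/side0.png

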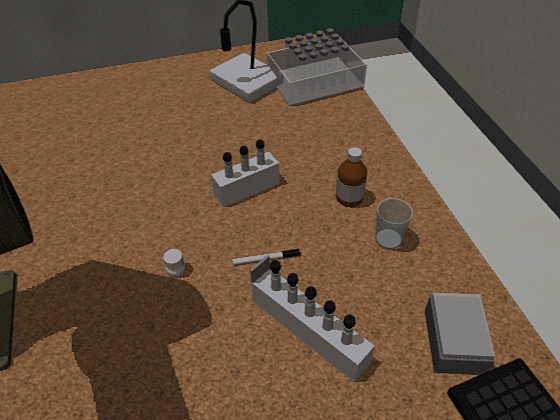

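Top view: tab end at (320,240), with stoppers running from (341,230) to (413,184). Side view: end plate at (262,268), with stoppers running from (275,267) to (349,321). I'll triangulate them.

```bash
cat > loc.py <<'E'
import cv2,numpy as np
from plant import bot
def blobs(n,img,roi):
    x0,y0,x1,y1=roi
    m=np.zeros(img.shape[:2],np.uint8); m[y0:y1,x0:x1]=(img.max(2)<42)[y0:y1,x0:x1]
    k,_,s,c=cv2.connectedComponentsWithStats(m)
    return sorted([(*c[i],*s[i]) for i in range(1,k) if s[i,4]>25])
def ray(n,p):
    c=bot.calibration(n);E=c["extrinsics"]
    d=E[:3,:3]@np.linalg.solve(c["intrinsics"],[p[0],p[1],1]);return E[:3,3],d/np.linalg.norm(d)
def tri(p,q):
    a,d=ray("top",p);b,e=ray("side",q)
    s=np.linalg.lstsq(np.c_[d,-e],b-a,rcond=None)[0]
    P,Q=a+s[0]*d,b+s[1]*e;return (P+Q)/2,np.linalg.norm(P-Q)
def onz(n,p,z):
    a,d=ray(n,p);return a+d*(z-a[2])/d[2]
E
python3 - <<'E'
from loc import *
T=blobs("top",cv2.imread("pics/top0.png"),(325,165,430,245))
S=blobs("side",cv2.imread("pics/side0.png"),(265,255,365,335))
for b in T:print("T",np.round(b,1))
for b in S:print("S",np.round(b,1))
for t,s in zip(T,S):
    P,g=tri(t[:2],s[:2]);print(P.round(1),g.round(1),onz("top",t,118).round(1),onz("side",s,118).round(1))
E
```

```text
T [340.3 229.2 336.  225.   10.    9.   73. ]
T [358.5 217.7 354.  214.   10.    9.   72. ]
T [376.7 206.2 372.  202.   10.    9.   73. ]
T [394.7 195.  390.  191.   11.    9.   74. ]
T [412.7 183.5 408.  179.   11.   10.   76. ]
S [274.2 266.5 265.  260.   16.   14.  124. ]
S [289.2 255.6 283.  255.   17.    3.   32. ]
S [292.3 279.4 288.  273.   10.   14.  110. ]
S [310.2 292.8 305.  287.   11.   13.  112. ]
S [329.1 306.9 324.  301.   11.   13.  118. ]
S [348.9 321.3 343.  315.   12.   14.  126. ]
[ 558.3 -114.3  117.1] 0.2 [ 558.3 -114.1  118. ] [ 558.  -114.9  118. ]
[ 575.4 -137.3  167.2] 2.5 [ 577.8 -146.5  118. ] [ 588.1 -100.4  118. ]
[ 583.3 -169.9  149.2] 22.5 [ 597.5 -178.9  118. ] [ 578.7 -148.1  118. ]
[ 601.6 -200.8  149.3] 22.3 [ 616.6 -211.3  118. ] [ 598.  -180.6  118. ]
[ 620.4 -232.   148.8] 22.8 [ 636.3 -243.8  118. ] [ 617.2 -213.6  118. ]
```

Emit:
carry_out(plan=[[0,0,0,0.18,1],[0,0,0,0.18,1],[0,0,0,0.18,1],[0,0,0,0.18,1],[0,0,0,0.16,1]], squeeze=40)

```text
t: 0.72
tcp_pos: [200.5, -617.9, 230.5]
tcp_rot: [-3.141, 0.001, -0.572]
force: [0.2, 0.3, 0.0]
gripper_width: -0.3
gripper_force: 0.0
```

Emit:
carry_out(plan=[[0,0,0,0.18,1],[0,0,0,0.18,1],[0,0,0,0.1,1],[-1,-2.5,0,0,1],[-2,-5,0,0,1],[-2,-5,0,0,1],[-2,-5,0,0,1],[-2,-5,0,0,1],[-2,-5,0,0,1],[-2,-5,0,0,1],[-2,-5,0,0,1],[-2,-5,0,0,1]])

```text
t: 2.22
tcp_pos: [476.6, -249.8, 231.1]
tcp_rot: [-3.141, 0.0, -1.024]
force: [1.2, -0.7, 0.7]
gripper_width: 0.2
gripper_force: 0.0
```

Emit:
carry_out(plan=[[-2,-4,0,0,1],[-2,-4,0,0,1],[-2,-3,2,0,1],[-1,-2,2,0,1],[0,0,2,0,1],[0,0,1,0,1],[0,0,0,0,1],[0,0,0,0,1]])

```text
t: 3.22
tcp_pos: [551.2, -126.2, 162.2]
tcp_rot: [-3.141, -0.001, -1.027]
force: [-0.3, -0.4, -0.5]
gripper_width: -0.0
gripper_force: 0.0
```

```bash
cat > where.py <<'E'
from loc import *
from scipy.spatial.transform import Rotation as R
import sys
P1,st=np.array([558.3,-114.7]),np.array([19.5,-32.6])
k=int(sys.argv[1]);o=bot.observe()
M=R.from_euler('xyz',o["tcp_rot"]).as_matrix()
print(o["t"],o["tcp_pos"].round(1),o["force"].round(1))
print("shift cm",(M.T@np.array([*(P1+(k-1)*st-o["tcp_pos"][:2]),116-o["tcp_pos"][2]])/10).round(2))
if len(sys.argv)>2:
    a=cv2.resize(bot.snapshot("top")[150:260,290:440],(600,440),interpolation=2)
    b=cv2.resize(bot.snapshot("side")[200:380,220:400],(440,440),interpolation=2)
    b=cv2.resize(b,(400,400)); a=cv2.resize(a,(400,293))
    c=np.zeros((400,800,3),np.uint8);c[:293,:400]=a;c[:,400:]=b
    cv2.imwrite(f"pics/{sys.argv[2]}.png",c[:,:,::-1])
E
python3 where.py 1 a
```

```text
3.225 [ 551.2 -126.2  162.2] [-0.3 -0.4 -0.5]
shift cm [-0.63 -1.2   4.62]
```

Emit:
carry_out(plan=[[-0.63,-1.2,0,0,1],[0,0,1.5,0,1],[0,0,1,0,1],[0,0,0,0,1]])

```text
t: 3.82
tcp_pos: [556.8, -113.4, 134.2]
tcp_rot: [3.139, 0.003, -1.026]
force: [0.2, -0.6, 0.4]
gripper_width: 0.3
gripper_force: 0.0
```

```bash
python3 where.py 1 b
```

```text
3.825 [ 556.8 -113.4  134.2] [ 0.2 -0.6  0.4]
shift cm [ 0.19 -0.07  1.81]
```

View pics/b.png

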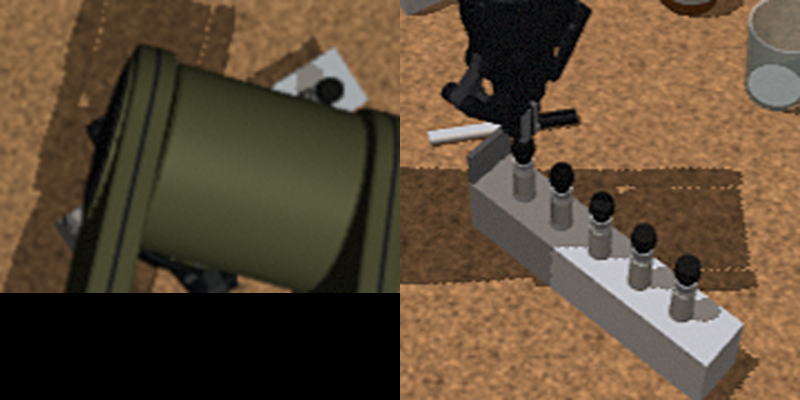

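The fingertip sits over stopper 1 (crop pixel 523,145) and the four later ones still stand proud. Pressing down in small steps.

Emit:
carry_out(plan=[[0.15,0,0.6,0,1],[0,0,0.5,0,1],[0,0,0.3,0,1],[0,0,0.2,0,1],[0,0,0,0,1]])

```text
t: 4.55
tcp_pos: [559.1, -115.2, 120.8]
tcp_rot: [-3.141, -0.001, -1.026]
force: [-0.1, 0.1, 5.2]
gripper_width: -0.2
gripper_force: 1.8
```

Emit:
carry_out(plan=[[0,0,0.2,0,1],[0,0,0.2,0,1],[0,0,0.1,0,1],[0,0,0,0,1]])

```text
t: 5.05
tcp_pos: [558.7, -115.1, 115.1]
tcp_rot: [3.141, 0.0, -1.026]
force: [0.0, -1.0, 3.6]
gripper_width: 0.0
gripper_force: 1.7
```

Emit:
carry_out(plan=[[0,0,0.1,0,1],[0,0,0,0,1]])

```text
t: 5.3
tcp_pos: [559.1, -115.2, 114.7]
tcp_rot: [-3.141, -0.001, -1.026]
force: [0.3, 0.1, 4.9]
gripper_width: 0.1
gripper_force: 2.5
```

Emit:
carry_out(plan=[[0,0,0.1,0,1],[0,0,0.1,0,1],[0,0,0,0,1]])

```text
t: 5.68
tcp_pos: [559.8, -115.4, 113.8]
tcp_rot: [-3.14, -0.002, -1.026]
force: [-0.3, 0.4, 9.2]
gripper_width: 0.1
gripper_force: 4.1
```

Emit:
carry_out(plan=[[0,0,0.1,0,1],[0,0,0,0,1]])

```text
t: 5.92
tcp_pos: [560.1, -115.5, 113.4]
tcp_rot: [-3.139, -0.002, -1.026]
force: [-1.4, -0.6, 9.3]
gripper_width: -0.0
gripper_force: 5.0
```

Emit:
carry_out(plan=[[0,0,-1,0,1],[0,0,-1.5,0,1],[1.9,0,0,0,1],[1.9,0,0,0,1],[0,0,0,0,1],[0,0,0,0,1]])

```text
t: 6.68
tcp_pos: [578.1, -147.8, 135.5]
tcp_rot: [3.141, 0.001, -1.027]
force: [-0.1, 0.7, 0.2]
gripper_width: 0.1
gripper_force: 0.0
```

```bash
python3 where.py 2 c
```

```text
6.675 [ 578.1 -147.8  135.5] [-0.1  0.7  0.2]
shift cm [-0.05 -0.01  1.95]
```

View pics/c.png

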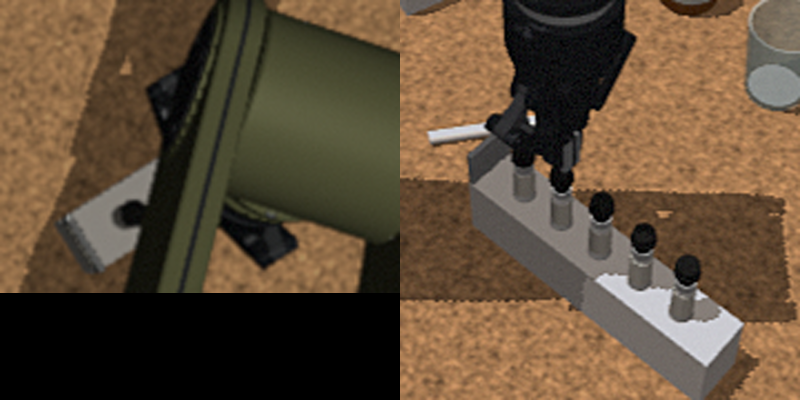

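Stopper 1 sits flush: no clear band is left under it (crop 524,160), and about 10 N at z = 113.4 fits a home top at 116. The finger is now over stopper 2 (crop 562,175).

Emit:
carry_out(plan=[[0,0,0.9,0,1],[0,0,0.4,0,1],[0,0,0.3,0,1],[0,0,0.3,0,1],[0,0,0.3,0,1],[0,0,0.2,0,1],[0,0,0.1,0,1],[0,0,0,0,1],[0,0,0,0,1]])

```text
t: 7.9
tcp_pos: [579.2, -147.9, 113.3]
tcp_rot: [-3.14, -0.001, -1.026]
force: [-1.8, 0.6, 10.3]
gripper_width: 0.2
gripper_force: 5.2
```

Emit:
carry_out(plan=[[0,0,-1,0,1],[0,0,-1.5,0,1],[1.9,0,0,0,1],[1.9,0,0,0,1],[0,0,0,0,1],[0,0,0,0,1]])

```text
t: 8.65
tcp_pos: [597.8, -180.3, 135.4]
tcp_rot: [3.141, 0.001, -1.027]
force: [0.7, -0.7, -0.2]
gripper_width: 0.1
gripper_force: 0.0
```

```bash
python3 where.py 3
```

```text
8.65 [ 597.8 -180.3  135.4] [ 0.7 -0.7 -0.2]
shift cm [-0.05  0.02  1.94]
```

Emit:
carry_out(plan=[[0,0,0.9,0,1],[0,0,0.4,0,1],[0,0,0.3,0,1],[0,0,0.3,0,1],[0,0,0.3,0,1],[0,0,0.2,0,1],[0,0,0.1,0,1],[0,0,0,0,1],[0,0,0,0,1]])

```text
t: 9.78
tcp_pos: [598.8, -180.3, 113.3]
tcp_rot: [-3.141, -0.001, -1.026]
force: [-2.3, 0.6, 11.2]
gripper_width: -0.3
gripper_force: 5.2
```

Emit:
carry_out(plan=[[0,0,-1,0,1],[0,0,-1.5,0,1],[1.9,0,0,0,1],[1.9,0,0,0,1],[0,0,0,0,1],[0,0,0,0,1]])

```text
t: 10.52
tcp_pos: [617.4, -212.8, 135.4]
tcp_rot: [3.141, 0.002, -1.027]
force: [-0.3, 0.1, 0.3]
gripper_width: -0.2
gripper_force: 0.0
```

```bash
python3 where.py 4 d
```

```text
10.525 [ 617.4 -212.8  135.4] [-0.3  0.1  0.3]
shift cm [-0.05  0.04  1.94]
```

View pics/d.png

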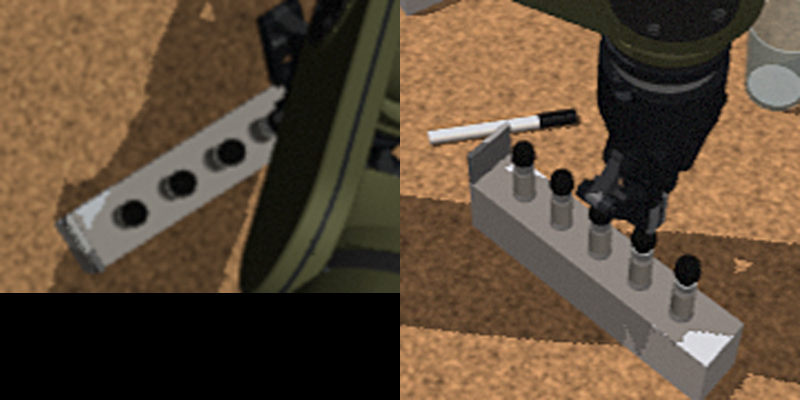

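Stoppers 1 to 3 (crop 523,155; 562,183; 600,215) are flush. Stoppers 4 and 5 (643,240; 687,268) still show a gap, and the finger is over 4.

Emit:
carry_out(plan=[[0,0,0.9,0,1],[0,0,0.4,0,1],[0,0,0.3,0,1],[0,0,0.3,0,1],[0,0,0.3,0,1],[0,0,0.2,0,1],[0,0,0.1,0,1],[0,0,0,0,1],[0,0,0,0,1]])

```text
t: 11.75
tcp_pos: [618.5, -212.9, 113.4]
tcp_rot: [-3.141, -0.001, -1.026]
force: [-2.6, 1.8, 10.8]
gripper_width: -0.3
gripper_force: 5.0
```

Emit:
carry_out(plan=[[0,0,-1,0,1],[0,0,-1.5,0,1],[1.9,0,0,0,1],[1.9,0,0,0,1],[0,0,0,0,1],[0,0,0,0,1]])

```text
t: 12.5
tcp_pos: [637.1, -245.2, 135.3]
tcp_rot: [3.141, 0.002, -1.027]
force: [0.0, -0.4, -0.2]
gripper_width: 0.0
gripper_force: 0.0
```

```bash
python3 where.py 5
```

```text
12.5 [ 637.1 -245.2  135.3] [ 0.  -0.4 -0.2]
shift cm [-0.05  0.06  1.93]
```

Emit:
carry_out(plan=[[0,0,0.9,0,1],[0,0,0.4,0,1],[0,0,0.3,0,1],[0,0,0.3,0,1],[0,0,0.3,0,1],[0,0,0.2,0,1],[0,0,0.1,0,1],[0,0,0,0,1],[0,0,0,0,1]])

```text
t: 13.62
tcp_pos: [638.1, -245.3, 113.4]
tcp_rot: [-3.141, -0.001, -1.026]
force: [-2.6, 2.2, 10.2]
gripper_width: -0.1
gripper_force: 5.0
```

Emit:
carry_out(plan=[[0,0,-1,0,1],[0,0,-3,0,1],[0,0,-4,0,1],[4,0,-2,0,1],[5,0,0,0,1],[5,0,0,0,1],[5,0,0,0,1],[2,0,0,0,1],[0,0,0,0,1],[0,0,0,0,1]])

```text
t: 14.88
tcp_pos: [745.9, -423.9, 210.4]
tcp_rot: [3.141, 0.002, -1.026]
force: [-0.6, -0.1, -0.2]
gripper_width: -0.3
gripper_force: 0.0
```

```bash
python3 where.py 5 e
```

```text
14.875 [ 745.9 -423.9  210.4] [-0.6 -0.1 -0.2]
shift cm [-20.96   0.1    9.47]
```

View pics/e.png

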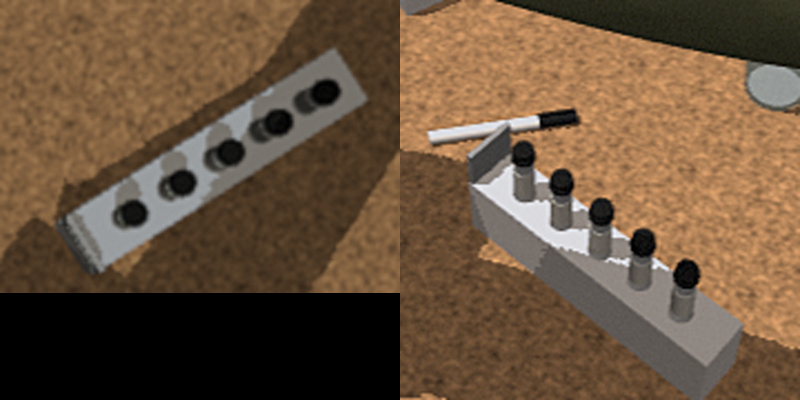

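All five stoppers (crop 523,155 through 686,275) are flush, the tubes are upright, and the arm is clear. Handing in.

```bash
python3 -c "
from plant import bot
print(bot.finish_job())"
```

```text
the job is handed in; nothing more can be done
None
```

I pressed all five stoppers home in order from the tab end, at about 10 N each. In the last pictures all five look flush and their tubes upright; the arm was clear when I handed the job in, and no verdict came back.

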